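# Empty the bench shaker and sort its bushings

### The job

The shaker has finished its batch: slacken the red wing knob that clamps its guard by a good half turn (it has a left-hand thread, so turn it clockwise), slide the guard fully back, and take all the parts out, steel spacers into the blue tray and brass bushes into the red tray, each on the tray's floor. Then slide the guard shut until its spring catch clicks, leaving the knob slack, and do not knock over the two glass jars.

Things in the scene. Friction and masses are not known exactly. Their poses are not given: they have to be found in the camera images.
- shaker: green bench shaker, fixed. Origin on the table below its parts tray's centre; x to its rear (away from the robot), y left. Bed x -110 to 255, y -110 to 175 mm, top 28 mm above the table. Rear deck (x 95 to 250) and catch housing (right side, x 20 to 56, y -119 to -139) 76 mm high
- knob_grip (a point): red wing knob, LEFT-HAND thread, vertical axis at shaker x -80, y 148: point on it at the wing's mid-height, 94 mm above the table when tight. Wing 46 mm long along this point's x, 12 thick along y, 24 high. Turning clockwise seen from above loosens and lifts it 1.9 mm per rad. Its disc locks the guard shut until turned about 2.5 rad
- parts_tray (a point): centre of the parts tray's floor, 30 mm above the table; axes as the shaker's. Inside x +-70, y +-93 mm, rim 18 mm above the floor, thin dividers 6 mm high at x 0 and y +-31 make 2 x 3 compartments with centres x +-35, y -62, 0, 62 mm; each starts with at most one part, standing upright within about 5 mm of the centre
- knob (a joint): angle of the wing knob in rad: 0 fully tight, grows clockwise seen from above, stop at 5.0. Starts between 0 and 0.5; friction about 0.1 N m
- guard_grip (a point): centre of the orange grip block (24 x 24 x 26 mm high) on top of the clear, yellow-edged sliding guard, 101 mm above the table; axes as the shaker's; shut, at shaker x -30, y -30. The guard (shut: x +-73, y +-103 mm) has its top 90 mm and its side skirts' foot 50 mm above the table; open at front and rear, it passes over standing parts. Its lock lug sticks out on the left to y 162, 52 to 61 mm above the table
- guard (a joint): slide of the guard in m: 0 shut, grows as it slides to the shaker's rear (+x), stop at 0.175. Stays where left; slides with about 2 N, and takes roughly 10 N over the spring catch, whose hump lies at 0.008: past it, the catch draws the guard home
- catch (a joint): steel ball of the spring catch on the shaker's right side, in m pushed in: about 0 when out, up to 0.0025 while the guard's rib rides over it. It clicks back out as the guard goes home
- blue_tray: blue open tray, 170 (its x) x 130 (its y) x 30 mm high, walls and floor 5 mm thick, fixed. Origin under its centre
- red_tray: red open tray, 170 (its x) x 130 (its y) x 30 mm high, walls and floor 5 mm thick, fixed. Origin under its centre
- glass_jar_mid (a point): centre of a clear glass jar with metal lid, 60 mm across, 85 mm high, standing on the table; stays standing
- dark_jar_mid (a point): centre of a brown glass jar with black lid, 64 mm across, 90 mm high, standing on the table; stays standing
- steel1_mid (a point): centre of a plain grey steel spacer (round, 24 mm across, 44 mm long, z along its axis, black bore on top), about 0.11 kg; may be absent
- steel2_mid (a point): centre of a plain grey steel spacer (round, 24 mm across, 44 mm long, z along its axis, black bore on top), about 0.11 kg; may be absent
- steel3_mid (a point): centre of a plain grey steel spacer (round, 24 mm across, 44 mm long, z along its axis, black bore on top), about 0.11 kg; may be absent
- brass1_mid (a point): centre of a plain yellow brass bush (round, 28 mm across, 38 mm long, z along its axis, black bore on top), 0.12 kg; may be absent
- brass2_mid (a point): centre of a plain yellow brass bush (round, 28 mm across, 38 mm long, z along its axis, black bore on top), 0.12 kg; may be absent
- brass3_mid (a point): centre of a plain yellow brass bush (round, 28 mm across, 38 mm long, z along its axis, black bore on top), 0.12 kg; may be absent
Not all that is in view belongs to the job. There is more than one size of the red_tray; the job needs the smaller.

How it is judged (in metres and radians):
On the way, in this order (a step that is already met when the one before it is completed fails the run):
1. the left-hand knob is turned clockwise to at least 3.0 rad from tight (value of joint knob above 3 rad), for 0.2 s.
2. the guard is slid back (at least 0.165 m) (value of joint guard above 0.165 m), for 0.2 s.
3. every steel spacer lies in the blue tray and every brass bush in the red tray (x of steel1_mid in the frame of blue_tray between -0.08 and 0.08 m and y of steel1_mid in the frame of blue_tray between -0.06 and 0.06 m and z of steel1_mid in the frame of blue_tray between 0 and 0.048 m and x of steel2_mid in the frame of blue_tray between -0.08 and 0.08 m and y of steel2_mid in the frame of blue_tray between -0.06 and 0.06 m and z of steel2_mid in the frame of blue_tray between 0 and 0.048 m and x of steel3_mid in the frame of blue_tray between -0.08 and 0.08 m and y of steel3_mid in the frame of blue_tray between -0.06 and 0.06 m and z of steel3_mid in the frame of blue_tray between 0 and 0.048 m and x of brass1_mid in the frame of red_tray between -0.08 and 0.08 m and y of brass1_mid in the frame of red_tray between -0.06 and 0.06 m and z of brass1_mid in the frame of red_tray between 0 and 0.048 m and x of brass2_mid in the frame of red_tray between -0.08 and 0.08 m and y of brass2_mid in the frame of red_tray between -0.06 and 0.06 m and z of brass2_mid in the frame of red_tray between 0 and 0.048 m and x of brass3_mid in the frame of red_tray between -0.08 and 0.08 m and y of brass3_mid in the frame of red_tray between -0.06 and 0.06 m and z of brass3_mid in the frame of red_tray between 0 and 0.048 m), for 0.2 s.
4. the guard is shut again and its catch has clicked (value of joint guard below 0.005 m and value of joint catch below 0.0015 m), for 0.3 s.
At the end, for the whole second after the job is handed in: every steel spacer in the blue tray and every brass bush in the red tray (centre inside the walls and less than 48 mm above the tray's underside), guard shut within 5 mm with its catch out (less than 1.5 mm pushed in), knob still at least 2.8 rad from tight (all of step 3 and all of step 4 and value of joint knob above 2.8 rad); the robot touches nothing.
It fails at once if a glass jar is knocked over (angle between any of glass_jar_mid, dark_jar_mid's own z axis and vertical above 0.6 rad).
Of steel1, steel2, steel3, brass1, brass2, brass3 only 4 to 6 are there at a start; the rules pass over those that are not, and their reading is None.
At some moment in a run one of steel1, steel2, steel3, brass1, brass2, brass3 may be knocked a few centimetres aside while the robot is not near it.
Once in a run the grip may slacken for a moment while it holds something.
It also fails if it takes over 210 s, if anything falls off the work surface, if the arm or the gripper's body presses on something with over 40 N, if the wrist force passes 120 N, or if a joint passes its speed limit or range.

### The arm

A 7-joint arm with a two-finger parallel gripper is mounted at the origin on the work surface. World frame = base frame: x ahead of the robot, y to its left, z up, the work surface at z = 0. Lengths are in mm, angles in rad, forces in N, time in s.
With the tool pointing down it reaches from about 350 to 900 mm from the base axis. Payload 8.1 kg.
Tool frame: the origin (TCP) lies at the very end of the fingers, on their centre line; the grasp point (between the pads) lies 19 mm behind it; z points along the fingers, y is the line along which they close (so a half turn about z gives the same grasp; the last joint's range is limited). The gripper opens to 85 mm and grips with 20 to 120 N. Pads are 22 mm wide; open, the fingers measure 114 mm over their backs; the gripper's body (76 mm by 85 mm) begins 54 mm behind the grasp point. The pads swing forward as they close: fully open they stand 13 mm farther back than shut.
Start: joints at [-1.276, 0.434, 0.025, 1.573, -0.012, 1.134, -0.075], TCP at [242.147, 576.2, 231.323] pointing down, gripper open.
Joint ranges: [-2.62, 2.62], [-0.44, 2.09], [-1.27, 1.32], [0.08, 2.57], [-1.32, 4.46], [0.12, 2], [-2.74, 2.74]. Speed limits (rad/s): [2.22, 2.22, 3.01, 3.01, 3.14, 3.14, 3.14].

### API

Orientations are given as a rotation vector (axis times angle).
In Python, from bench import bot, capture gives the robot as it stands. The module is installed in compiled form; this text tells all that it offers. Calls block until the motion is done:
- bot.goto(position, orientation): joint-space move of the TCP to a pose.
- bot.line_to(position, ori=None, rate=150, until_force=None): straight line of the TCP; ori=None keeps the orientation; rate is the mean speed in mm/s. With until_force (N) it stops when the force on the tool has changed by that much, and returns True; else False.
- bot.set_joints(angles): joint-space move.
- bot.open_gripper() and bot.close(force=None): open the fingers fully, or close them until they stop; force is the grip in N (None keeps the last).
- bot.hold(seconds).
- bot.inverse_kinematics(position, orientation): joint angles nearest the present ones, or None.
- capture(name): name is "scene" or "top" or "wrist"; returns a dict with "color" (384x512x3 uint8, red, green, blue), "fx", "fy", "cx", "cy" (pixels), "R" (3x3) and "t" (3): a world point X has camera coordinates R X + t; the wrist camera has in their place "T_tool_cam" (4x4, takes a point from camera to tool coordinates, whose origin is the TCP and whose axes are the flange's). Camera axes: x right, y down, z forward; pixel columns grow to the right and rows downward; lengths in mm; the calibration is good to about 2 mm. A picture is of the moment at which its call begins: read the wrist's pose just before it. There is no depth.
A pose or a line that the arm cannot do raises bot.PlanningError and nothing moves.
- bot.finish_job(): hands the job in; it is judged then, once.
Readings, each from a call of its own:
- bot.get_time_s(): time.
- bot.get_joints(): joint angles.
- bot.get_dq(): joint speeds.
- bot.get_joint_torque(): joint torques, N m.
- bot.get_tool_pos(): TCP position.
- bot.get_orientation(): TCP orientation.
- bot.get_wrist_force(): force on the tool from outside, world axes, zero at the start.
- bot.get_wrist_torque(): the same for the moment, N m.
- bot.get_finger_gap(): finger opening in mm.
- bot.get_finger_force(): force on a finger pad.
Only numpy, scipy, OpenCV 4.12 (cv2) and the standard library are available. Lean on these libraries where they do the work, as an engineer would, in place of code of your own. Each camera call takes 0.05 s, during which the arm holds its last target. There are 200 camera calls.

## Working session

There is one attempt and no reset: what is moved stays moved. The work goes in short steps, each a Python script; the robot and the scene stay as the last script left them, time stands still between calls to the robot, and variables do not carry over. Pictures are saved under pics/ and viewed, at most 14 in all, crops included, and the job is handed in when it is done.

```bash
mkdir -p pics; python3 - <<'E'
from bench import bot, capture
import cv2,numpy as np,pickle
d={}
for n in("scene","top"):
    c=capture(n); d[n]=c; cv2.imwrite(f"pics/{n}0.png",cv2.resize(c["color"][:,:,::-1],(800,600),interpolation=cv2.INTER_CUBIC))
    print(n,c["fx"],c["fy"],c["cx"],c["cy"],np.round(c["R"],3).tolist(),np.round(c["t"]))
pickle.dump(d,open("cams.pkl","wb"))
print(bot.get_orientation(),bot.get_time_s())
E
```

```text
scene 409.5024538977405 409.5024538977405 255.59537416381704 195.81161704841787 [[0.003, 1.0, -0.014], [0.692, -0.012, -0.722], [-0.722, -0.007, -0.692]] [ 114. -365. 1714.]
top 400.91235258833177 400.91235258833177 256.9785459182124 195.63624993055333 [[0.019, -1.0, 0.013], [-0.996, -0.02, -0.087], [0.087, -0.012, -0.996]] [-152.  613. 1279.]
[-6.20788057e-01 -3.07951393e+00  2.16513141e-03] 0.1
```

View pics/top0.png

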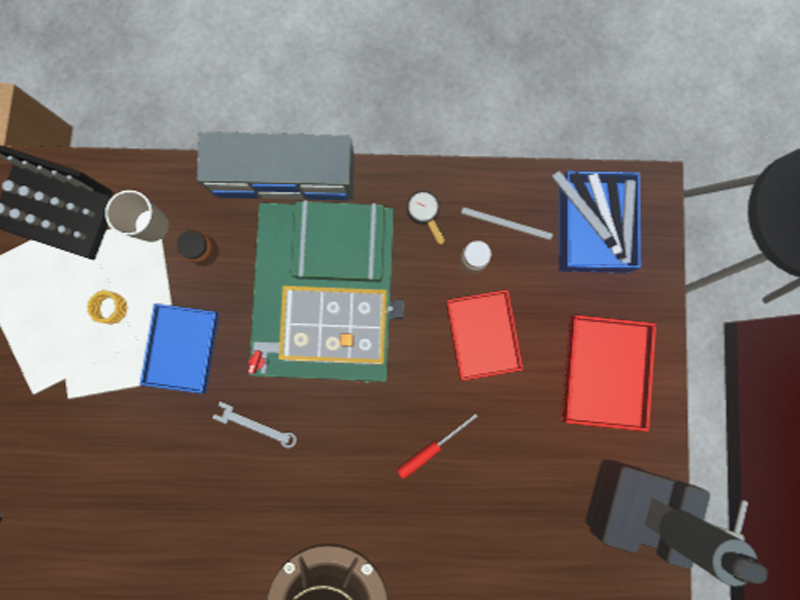

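View pics/scene0.png

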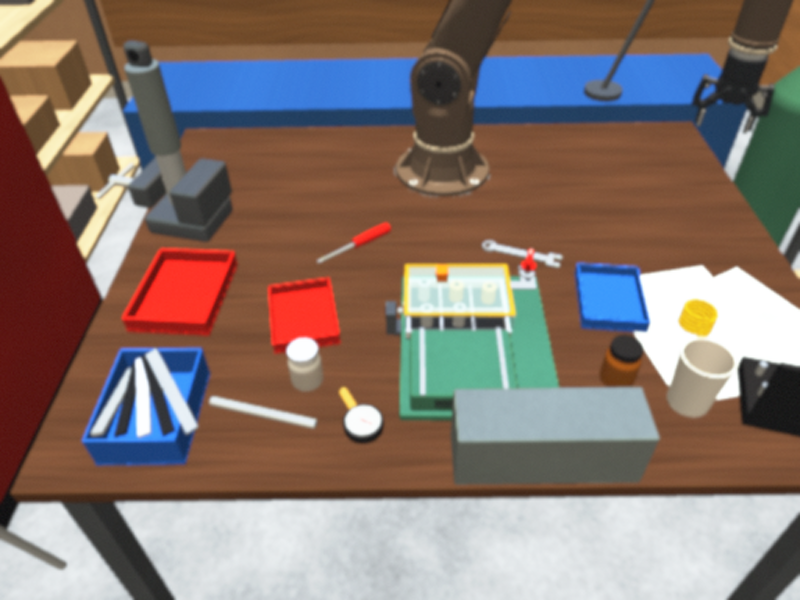

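Top view: shaker at (320,290), knob at (257,360), small red tray (485,335), big red decoy (610,373), blue tray (180,348), blue decoy box with bars (600,220). Jars: clear (476,255), dark (193,245). Now a close crop.

```bash
python3 - <<'E'
import pickle,cv2,numpy as np
d=pickle.load(open("cams.pkl","rb"))
a=d["top"]["color"][125:250,150:260,::-1]; 
b=d["scene"]["color"][150:275,245:365,::-1]
f=lambda im,w:cv2.resize(im,(w,600),interpolation=cv2.INTER_CUBIC)
cv2.imwrite("pics/crop1.png",np.hstack([f(a,400) if 0 else cv2.resize(a,None,fx=3.6,fy=3.6,interpolation=cv2.INTER_CUBIC),cv2.resize(b[:, :110],None,fx=3.6,fy=3.6,interpolation=cv2.INTER_CUBIC)]))
E
cat > util.py <<'E'
import numpy as np,pickle
from scipy.spatial.transform import Rotation as Rt
def ray(c,u,v,z):           # world point at height z seen at original-image pixel
    R=np.array(c["R"]);t=np.array(c["t"]); o=-R.T@t
    w=R.T@np.array([(u-c["cx"])/c["fx"],(v-c["cy"])/c["fy"],1])
    return o+w*(z-o[2])/w[2]
def proj(c,X):
    p=np.array(c["R"])@X+np.array(c["t"]); return c["fx"]*p[0]/p[2]+c["cx"],c["fy"]*p[1]/p[2]+c["cy"]
E
python3 - <<'E'
import sys;sys.path.insert(0,'.')
from util import *
d=pickle.load(open("cams.pkl","rb"));c=d["top"]
P=lambda u,v,z:np.round(ray(c,u*.64,v*.64,z)).tolist()
for n,q,z in[("bed",[(258,204),(393,208),(387,381),(250,374)],28),("knob",[(257,360)],106),("grip",[(347,340)],114),
 ("red",[(447,300),(509,291),(523,370),(461,380)],30),("blue",[(153,304),(217,311),(206,392),(141,385)],30),("jars",[(193,244)],90),("jarc",[(476,254)],85),("dial",[(423,206),(440,240)],10),("box",[(198,132),(352,136),(353,185),(200,182)],100)]:
    print(n,[P(*p,z) for p in q])
E
```

```text
bed [[825.0, 167.0, 28.0], [823.0, -118.0, 28.0], [459.0, -113.0, 28.0], [468.0, 169.0, 28.0]]
knob [[497.0, 139.0, 106.0]]
grip [[539.0, -35.0, 114.0]]
red [[629.0, -235.0, 30.0], [651.0, -364.0, 30.0], [487.0, -394.0, 30.0], [464.0, -266.0, 30.0]]
blue [[609.0, 375.0, 30.0], [597.0, 242.0, 30.0], [430.0, 257.0, 30.0], [442.0, 390.0, 30.0]]
jars [[725.0, 279.0, 90.0]]
jarc [[718.0, -287.0, 85.0]]
dial [[833.0, -182.0, 10.0], [760.0, -220.0, 10.0]]
box [[952.0, 276.0, 100.0], [951.0, -33.0, 100.0], [850.0, -38.0, 100.0], [849.0, 268.0, 100.0]]
```

View pics/crop1.png

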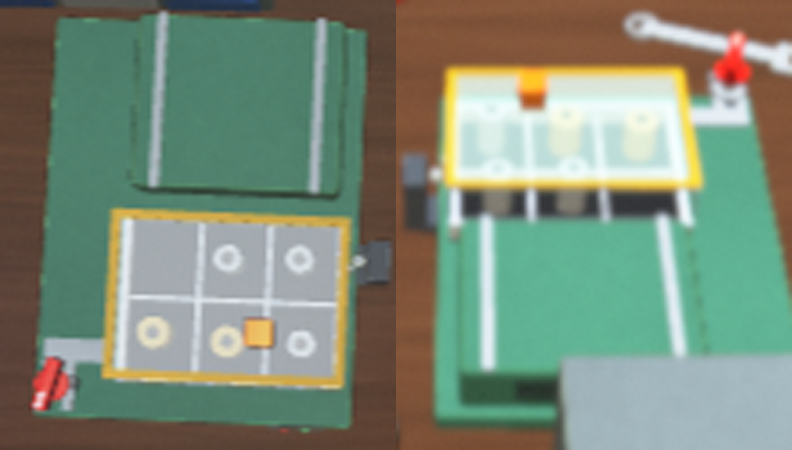

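```bash
cat >> util.py <<'E'
from scipy.optimize import least_squares
def down(yaw): return (Rt.from_euler('z',yaw)*Rt.from_euler('x',np.pi)).as_rotvec()   # closing line at yaw+90deg
def wristcam(bot,capture):
    p=np.array(bot.get_tool_pos());r=Rt.from_rotvec(bot.get_orientation()).as_matrix()
    c=capture("wrist");T=np.array(c["T_tool_cam"])
    Rw=r@T[:3,:3];tw=r@T[:3,3]+p
    c["R"]=Rw.T;c["t"]=-Rw.T@tw;return c
def fit_frame(c,pts,x0=(569,-6,0)):   # pts: (u,v, frame x,y,z); returns x,y,yaw and rms px
    def f(q):
        R=Rt.from_euler('z',q[2]).as_matrix()
        return np.concatenate([np.array(proj(c,R@np.array(s[2:])+[q[0],q[1],0]))-s[:2] for s in pts])
    s=least_squares(f,x0,x_scale=[10,10,.05]);return s.x,np.round(s.fun,1)
E
python3 - <<'E'
from util import *
from bench import bot,capture
import cv2
d=pickle.load(open("cams.pkl","rb"));c=d["top"]
g=lambda u,v:(u/3.6+150,v/3.6+125)
B=[(255,175,28),(255,-110,28),(-110,-110,28),(-110,175,28)];G=[(73,103,90),(73,-103,90),(-73,-103,90),(-73,103,90)]
U=[(57,18),(367,31),(352,427),(35,413)];V=[(112,209),(351,218),(342,387),(103,377)]
q,f=fit_frame(c,[(*g(*u),*b) for u,b in zip(U+V,B+G)]);print(q,f)
print(d["top"].get("x"))
for yaw in np.arange(-3,3.1,.5):
    j=bot.inverse_kinematics([500,140,120],down(yaw));print(round(yaw,1),None if j is None else np.round(j,2))
bot.goto([480,30,360],down(0))
c=wristcam(bot,capture);pickle.dump(c,open("w1.pkl","wb"));print(np.round(c["T_tool_cam"],2),c["fx"])
cv2.imwrite("pics/w1.png",cv2.resize(c["color"][:,:,::-1],(800,600),interpolation=cv2.INTER_CUBIC))
print(bot.get_time_s())
E
```

```text
[ 5.70527240e+02 -5.15369636e+00 -1.99934376e-02] [-0.1 -0.7  0.2 -0.7 -0.2  0.5 -0.7  0.9  0.1 -0.3  0.1 -0.1  0.6  0.1
 -0.   0.2]
None
-3.0 [-0.48  0.39  0.13  1.97 -0.07  0.79  1.41]
-2.5 [-0.37  0.39 -0.01  1.96  0.    0.79  1.83]
-2.0 [-0.3   0.4  -0.1   1.95  0.06  0.79  2.28]
-1.5 [-0.21  0.41 -0.22  1.95  0.12  0.8   2.72]
-1.0 [-1.14  0.64  1.16  2.02 -0.73  0.97 -2.18]
-0.5 [-1.14  0.64  1.16  2.02 -0.73  0.97 -1.68]
0.0 [-0.87  0.45  0.68  2.   -0.39  0.82 -1.55]
0.5 [-0.81  0.43  0.59  2.   -0.33  0.81 -1.1 ]
1.0 [-0.81  0.43  0.58  2.   -0.33  0.81 -0.61]
1.5 [-0.74  0.42  0.49  1.99 -0.27  0.8  -0.17]
2.0 [-0.68  0.41  0.4   1.99 -0.22  0.79  0.28]
2.5 [-0.61  0.4   0.3   1.98 -0.16  0.79  0.72]
3.0 [-0.53  0.39  0.21  1.97 -0.11  0.78  1.17]
[[  -0.     -0.96   -0.26   66.03]
 [   1.      0.     -0.      0.75]
 [   0.     -0.26    0.96 -142.02]
 [   0.      0.      0.      1.  ]] 275.4387167051999
2.3333
```

View pics/w1.png

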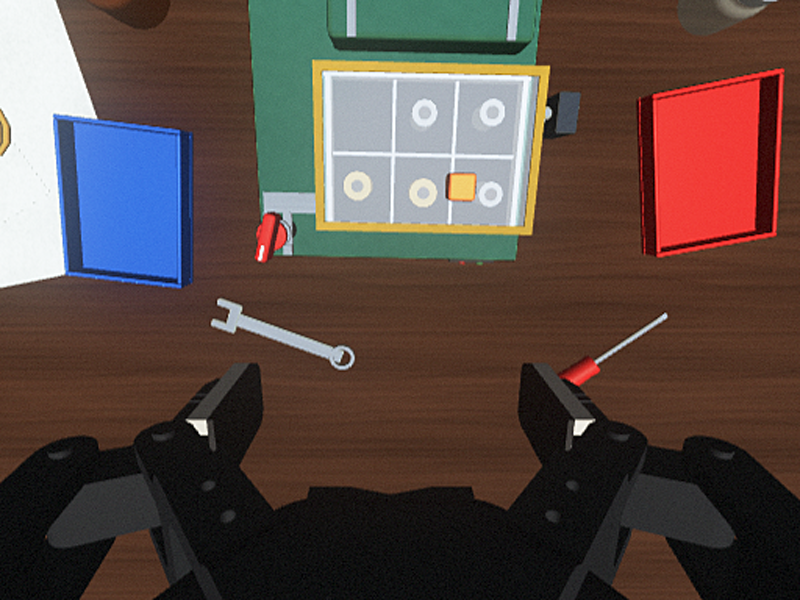

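```bash
python3 - <<'E'
from util import *
from bench import bot,capture
import cv2
c=pickle.load(open("w1.pkl","rb"));k=.64
G=[(73,103,90),(73,-103,90),(-73,-103,90),(-73,103,90),(-110,-110,28)]
V=[(312,60),(551,66),(535,236),(316,230),(516,262)]
q,f=fit_frame(c,[(u*k,v*k,*b) for (u,v),b in zip(V,G)]);print(q,f)
for (a,b,n) in[(73,94,"fl")]:pass
kn=Rt.from_euler('z',q[2]).as_matrix()@[-80,148,0]+[q[0],q[1],0];print("knob",kn)
bot.goto([kn[0]-45,kn[1],215],down(0))
c=wristcam(bot,capture);pickle.dump(c,open("w2.pkl","wb"))
u,v=np.array(proj(c,np.array([kn[0],kn[1],106])));print(u,v)
u0,v0=max(0,int(u)-60),max(0,int(v)-60)
cv2.imwrite("pics/w2.png",cv2.resize(c["color"][v0:v0+120,u0:u0+120,::-1],(600,600),interpolation=cv2.INTER_CUBIC));print(u0,v0)
E
```

```text
[ 5.69625856e+02 -4.02526789e+00 -2.10938788e-02] [ 0.5  0.1  0.1  0.2 -1.6 -0.4  0.3  0.2  0.8 -0.2]
knob [492.76531634 145.62919206   0.        ]
248.3280700340685 140.13277677245333
188 80
```

View pics/w2.png

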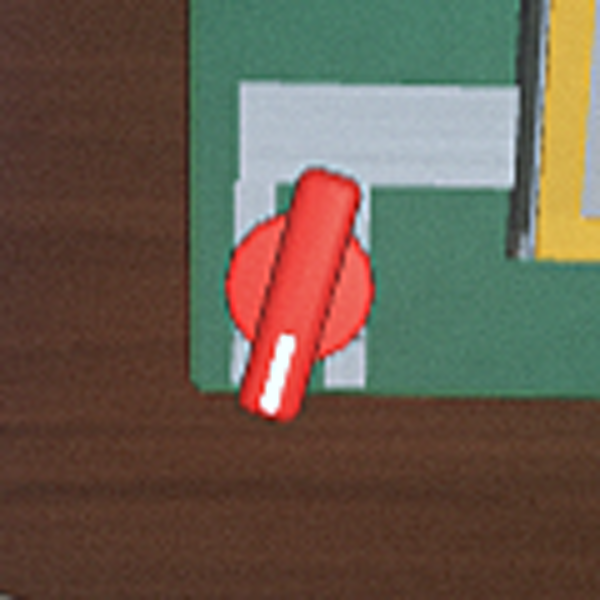

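Wing centre matches the predicted axis (crop (300,295)), with the wing yawed about -0.24 rad; the white mark faces front.

```bash
python3 - <<'E'
from util import *
from bench import bot,capture
import cv2
x,y=492.8,145.6
bot.goto([x,y,170],down(2.90)); print(np.round(bot.get_joints(),2))
bot.line_to([x,y,82],rate=100); print(bot.get_wrist_force())
bot.close(40); print("gap",bot.get_finger_gap(),bot.get_wrist_force())
for i in range(1,11):
    a=.335*i
    bot.goto([x,y,82+1.9*a],down(2.90-a))
    print(round(a,2),np.round(bot.get_wrist_force(),1),np.round(bot.get_wrist_torque(),2),round(bot.get_finger_gap(),1),round(bot.get_joints()[6],2))
bot.open_gripper()
bot.line_to([x,y,215],rate=150); 
bot.goto([x-45,y,215],down(0))
c=wristcam(bot,capture)
u,v=map(int,proj(c,np.array([x,y,110])))
cv2.imwrite("pics/w3.png",cv2.resize(c["color"][max(0,v-60):v+60,u-60:u+60,::-1],(400,400),interpolation=cv2.INTER_CUBIC));print(bot.get_time_s())
E
```

```text
[-0.49  0.32  0.12  1.93 -0.05  0.9   0.99]
[ 0.89855115 -0.10554164 -0.6231921 ]
gap 10.963148241578196 [-1.03082212  2.03441196 10.11291511]
0.34 [-1.2  2.9 10.8] [ 0.56  0.19 -0.07] 11.1 0.73
0.67 [-1.3  3.3 11.6] [ 0.61  0.22 -0.06] 11.3 0.46
1.01 [-0.2  3.2 10.3] [ 0.68  0.22 -0.02] 11.3 0.19
1.34 [-0.5  3.3 11.5] [ 0.7   0.22 -0.08] 11.6 -0.08
1.68 [-0.   3.3 10.3] [ 0.75  0.25 -0.04] 11.3 -0.35
2.01 [-0.9  4.  12.3] [ 0.88  0.24 -0.  ] 11.1 -0.61
2.35 [ 0.1  2.7 12.1] [ 0.83  0.18 -0.11] 11.4 -0.87
2.68 [-0.1  3.2 13.8] [ 0.84  0.16 -0.08] 10.9 -1.13
3.02 [-0.1  4.4 12.6] [ 0.87  0.15 -0.03] 11.3 -1.39
3.35 [-0.5  3.7 13. ] [ 0.86  0.23 -0.11] 11.1 -1.65
12.9583
```

View pics/w3.png

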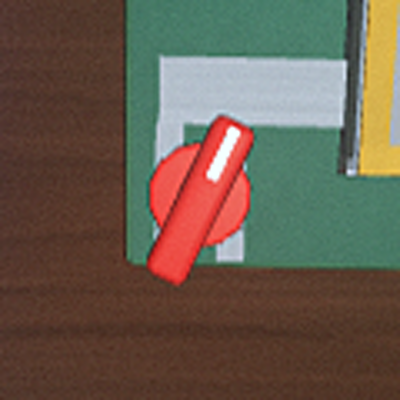

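```bash
cat >> util.py <<'E'
Q=np.array([570.0,-4.5,-.0205])      # shaker pose
def S(x,y,z): return Rt.from_euler('z',Q[2]).as_matrix()@[x,y,z]+[Q[0],Q[1],0]
E
python3 - <<'E'
from util import *
from bench import bot,capture
import cv2
o=down(np.pi/2+Q[2])
bot.goto(S(-30,-30,170),o)
bot.line_to(S(-30,-30,93),rate=100);print(bot.get_wrist_force())
bot.close(60);print(bot.get_finger_gap(),bot.get_wrist_force())
bot.line_to(S(0,-30,93),rate=40);print(bot.get_wrist_force(),bot.get_finger_gap())
bot.line_to(S(143.5,-30,93),rate=80);print(bot.get_wrist_force(),bot.get_finger_gap(),bot.get_tool_pos())
bot.hold(.2);bot.open_gripper();bot.line_to(S(143.5,-30,190))
bot.goto([500,-5,330],down(0))
c=wristcam(bot,capture);pickle.dump(c,open("w4.pkl","wb"));print(bot.get_time_s())
cv2.imwrite("pics/w4.png",cv2.resize(c["color"][:,:,::-1],(800,600),interpolation=cv2.INTER_CUBIC))
E
```

```text
[0.45474382 0.17920347 0.38151199]
22.8020098986113 [3.15742793 0.73096062 4.5263841 ]
[ 0.77873394 -0.36405069  8.85500948] 22.596203337604386
[-0.63328067  0.68488859  7.30615893] 22.482450598057664 [712.87170605 -37.30209073  93.62504966]
21.9917
```

View pics/w4.png

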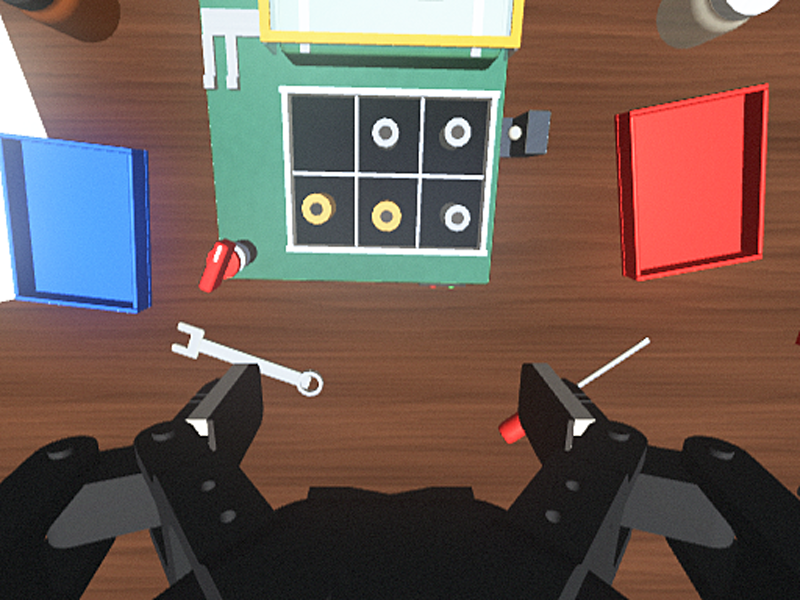

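Guard is back. Five parts: steel at (385,132), (457,132), (457,217); brass at (317,208), (386,215); rear-left is empty.

```bash
cat > parts.py <<'E'
from util import *
from bench import bot,capture
import cv2
TR={"steel":((519.5,316),-.09),"brass":((557.8,-315),.184)}
TOP={"steel":74,"brass":68}
def detect(c):
    """upright parts in the shaker: list of (kind, shaker x, y), by Hough circles on the tray's crop"""
    K=4; im=c["color"]; h=np.array([proj(c,S(x,y,50)) for x in(-72,72) for y in(-95,95)])
    u0,v0=(h.min(0)-6).astype(int);u1,v1=(h.max(0)+6).astype(int);u0,v0=max(u0,0),max(v0,0)
    cr=cv2.resize(im[v0:v1,u0:u1],None,fx=K,fy=K,interpolation=cv2.INTER_CUBIC)
    C=cv2.HoughCircles(cv2.medianBlur(cr.max(2),5),cv2.HOUGH_GRADIENT,1,60,param1=120,param2=22,minRadius=28,maxRadius=48)
    out=[]
    for u,v,r in ([] if C is None else C[0]):
        m=np.zeros(cr.shape[:2],np.uint8);cv2.circle(m,(int(u),int(v)),int(.75*r),255,8)
        R,G,B=np.median(cr[m>0],axis=0)
        if R<110: continue
        k="brass" if B<.75*R else "steel"
        w=ray(c,(u+.5)/K-.5+u0,(v+.5)/K-.5+v0,TOP[k]);d=Rt.from_euler('z',-Q[2]).as_matrix()@(w-[Q[0],Q[1],0])
        out.append((k,round(d[0],1),round(d[1],1),round(r/K,1)))
    return sorted(out,key=lambda a:(a[0],-a[1]))
def look(): bot.goto([500,-5,330],down(0)); c=wristcam(bot,capture); return c
def pick(x,y,z=48):
    o=down(np.radians(48.5)+Q[2])
    bot.goto(S(x,y,160),o);bot.line_to(S(x,y,z),rate=100);bot.close(50);g=bot.get_finger_gap()
    bot.line_to(S(x,y,190),rate=150);return round(g,1),round(bot.get_finger_gap(),1)
def place(k,slot):
    (cx,cy),a=TR[k];o=down(np.pi/2+a);p=Rt.from_euler('z',a).as_matrix()@[0,slot,0]+[cx,cy,0]
    bot.goto([p[0],p[1],150],o);g=bot.get_finger_gap()
    hit=bot.line_to([p[0],p[1],24],rate=80,until_force=6);z=bot.get_tool_pos()[2]
    bot.open_gripper();bot.line_to([p[0],p[1],150]);return round(g,1),hit,round(z,1)
E
python3 - <<'E'
from parts import *
print(detect(pickle.load(open("w4.pkl","rb"))))
k,z=.64,TOP
for kd,u,v in[("steel",385,132),("steel",457,132),("steel",457,217),("brass",317,208),("brass",386,215)]:
    w=ray(pickle.load(open("w4.pkl","rb")),u*k,v*k,TOP[kd]);print(kd,np.round(Rt.from_euler('z',-Q[2]).as_matrix()@(w-[Q[0],Q[1],0]),1)[:2])
E
```

```text
[('brass', np.float64(-30.0), np.float64(64.9), np.float32(10.9)), ('brass', np.float64(-36.1), np.float64(2.2), np.float32(9.5)), ('steel', np.float64(37.2), np.float64(-57.8), np.float32(8.7)), ('steel', np.float64(35.9), np.float64(4.2), np.float32(8.8)), ('steel', np.float64(-36.3), np.float64(-63.1), np.float32(8.6))]
steel [35.6  4.4]
steel [ 36.9 -58.1]
steel [-35.7 -62.7]
brass [-30.9  65.8]
brass [-35.8   2.2]
```

Detection agrees with my readings. First pick.

```bash
python3 - <<'E'
from parts import *
print(pick(-36.3,-63.1)); print(place("steel",-35)); c=look(); print(detect(c),bot.get_time_s())
cv2.imwrite("pics/w5.png",cv2.resize(c["color"][:,:,::-1],(800,600),interpolation=cv2.INTER_CUBIC))
E
```

```text
(22.8, 22.4)
(22.4, False, np.float64(24.4))
[('brass', np.float64(-31.2), np.float64(66.7), np.float32(9.6)), ('brass', np.float64(-36.1), np.float64(1.9), np.float32(9.9)), ('steel', np.float64(38.1), np.float64(-58.0), np.float32(8.6)), ('steel', np.float64(35.7), np.float64(5.8), np.float32(9.5))] 31.925
```

View pics/w5.png

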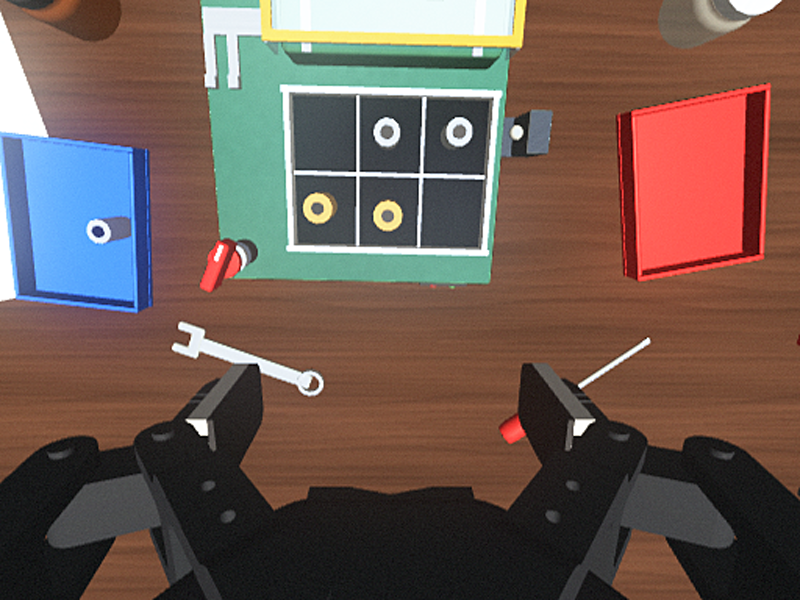

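The spacer stands in the blue tray at (99,231). Now loop over the rest, stopping on any anomaly.

```bash
python3 - <<'E'
from parts import *
slots={"steel":[0,35],"brass":[-35,35]}
n=4; c=look()
while n:
    D=detect(c); print([(d[0],float(d[1]),float(d[2])) for d in D])
    if len(D)!=n: print("ANOMALY");break
    k,x,y,_=D[-1]; p=pick(x,y); print(k,p)
    if p[1]<20: print("LOST");break
    r=place(k,slots[k].pop(0)); print(r)
    c=look(); n-=1
    if r[0]<20: print("LOST");break
print(detect(c),bot.get_time_s())
cv2.imwrite("pics/w6.png",cv2.resize(c["color"][:,:,::-1],(800,600),interpolation=cv2.INTER_CUBIC))
E
```

```text
[('brass', -30.3, 67.3), ('brass', -36.7, 2.4), ('steel', 38.5, -58.4), ('steel', 35.2, 4.8)]
steel (21.9, 22.3)
(22.4, False, np.float64(24.4))
[('brass', -31.0, 66.4), ('brass', -36.2, 1.9), ('steel', 38.6, -58.4)]
steel (22.6, 22.5)
(22.6, False, np.float64(24.5))
[('brass', -36.6, 1.9), ('brass', -42.3, 64.1)]
brass (26.2, 26.2)
(26.4, False, np.float64(24.5))
[('brass', -36.6, 2.7)]
brass (26.3, 26.4)
(26.3, False, np.float64(24.5))
[] 73.475
```

View pics/w6.png

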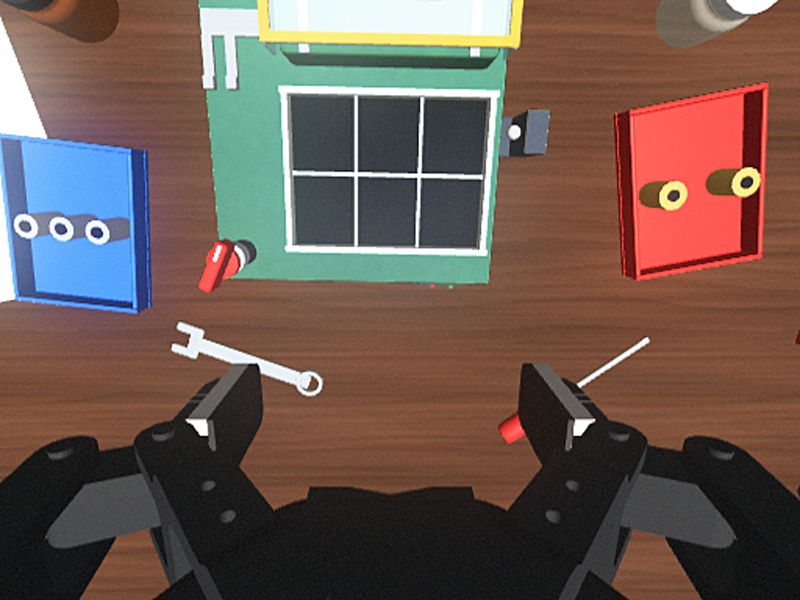

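All five stand in their trays and the shaker tray is empty. Shut the guard.

```bash
python3 - <<'E'
from parts import *
o=down(np.pi/2+Q[2])
bot.goto(S(143.5,-30,180),o)
bot.line_to(S(143.5,-30,93),rate=100)
bot.close(60);print(bot.get_finger_gap(),bot.get_wrist_force())
bot.line_to(S(-10,-30,93),rate=80);print(bot.get_wrist_force())
for x in(-22,-26,-30,-31.5):
    bot.line_to(S(x,-30,93),rate=30);print(x,np.round(bot.get_wrist_force(),1),bot.get_finger_gap())
bot.open_gripper();bot.line_to(S(-31.5,-30,200))
bot.goto([470,0,330],down(0));c=wristcam(bot,capture)
print(bot.get_time_s())
for s in[(73,103,90),(73,-103,90),(-73,-103,90),(-73,103,90)]: print(np.round(np.array(proj(c,S(*s)))/.64))
cv2.imwrite("pics/w7.png",cv2.resize(c["color"][:,:,::-1],(800,600),interpolation=cv2.INTER_CUBIC))
E
```

```text
22.260756294538393 [-0.54492593  0.26024266  3.79501083]
[0.66842031 1.31183683 8.29393495]
-22 [1.3 0.1 6.9] 22.872121364701723
-26 [-0.9 -0.1  8.3] 23.233418432767724
-30 [8.  1.9 0.5] 22.990559442116847
-31.5 [14.  -0.2 -5.4] 22.908130046089727
83.0417
[266.  35.]
[527.  41.]
[510. 227.]
[276. 222.]
```

View pics/w7.png

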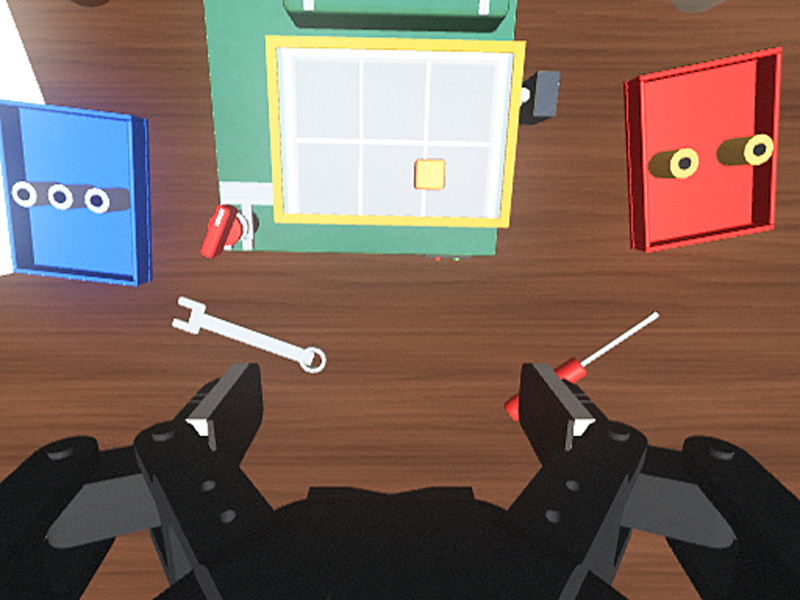

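The guard corners match the shut prediction within about 1 px (roughly 1 mm), and the push ended on the hard stop. The knob is still slack and all parts are in their trays.

```bash
python3 -c "
from bench import bot
print(bot.finish_job())"
```

```text
the job is handed in; nothing more can be done
None
```

I handed the job in at about 83 s: the knob was turned about 3.3 rad clockwise and left slack, and three steel spacers are in the blue tray and two brass bushes in the smaller red tray. The guard is shut to within about 1 mm by camera, but I couldn't read the catch directly, I didn't check the jars in a last picture, and the hand-in returned no verdict.

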